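# Set a rosewood inlay blank in the edge clamp and back the screw off a quarter turn

## Robot

A 6-joint arm with a two-finger parallel gripper is mounted at the origin on the work surface. World frame = base frame: x ahead of the robot, y to its left, z up, the work surface at z = 0. Lengths are in m, angles in degrees, forces in N, time in s.
With the tool pointing down it reaches from about 0.3 to 0.75 m from the base axis. Payload 8.5 kg.
Tool frame: the origin (TCP) lies at the very end of the fingers, on their centre line; the grasp point (between the pads) lies 19 mm behind it (env.grip_depth is the z of the grasp point in the tool frame, in m); z points along the fingers, y is the direction in which the jaws open and shut (so a half turn about z gives the same grasp; the last joint's range is limited). The gripper opens to 85 mm and grips with 20 to 120 N. Pads are 22 mm wide; open, the fingers measure 114 mm over their backs; the gripper's body (76 mm by 85 mm) begins 54 mm behind the grasp point. The pads swing forward as they close: fully open they stand 13 mm farther back than shut.
Start: joints at [-75.762, 21.807, 74.336, -0, 83.858, -12.336], TCP at [0.246, -0.492, 0.231] pointing down, gripper open.
Joint ranges: [-178.18, 178.18], [-50.72, 133.34], [12.68, 142.11], [-81.47, 261.47], [9.98, 163.14], [-165.26, 165.26]. Speed limits (degrees/s): [136.94, 136.94, 180, 180, 180, 180].

## Interface

Orientations are given as a 3x3 rotation matrix whose columns are the frame's x, y, z axes.
In Python, from rig import env gives the robot as it stands.
- The arm moves only by the tool apply_moves, never from a script. Its argument "plan" is a list of rows, each an object of numbers: "tx", "ty", "tz": the shift along the world's x, y, z in mm; "rx", "ry", "rz": the turn, a rotation vector about the world's x, y, z in rad; "jaw": the opening, from -1 (shut) to 1 (fully open). A call has 1 to 12 rows; each row is the pose to reach, as a shift and turn from the pose measured when the call began; what a row does not reach only later rows make up. A row lasts 1/10 s, in which the tool goes at most 50 mm and 8.59 degrees, less where a joint would pass 70% of its speed; a pose out of reach is approached as far as the arm can. A call with a gripper value outside its range is refused whole. The fingers move at their own pace and stop on an object; "grip_force" is the grip in N (left out, the last holds). Time passes only in rows, so rows that repeat a pose let the fingers close. It gives the time, the measured TCP pose, the force and the opening at its end, in the units of the state.
- env.observe(): the state, without advancing time (a new reading comes with each control period).
- env.get_image(name): name is "side" or "top"; returns a dict with "image" (400x640x3 uint8, red, green, blue), "intrinsics" (3x3 intrinsics, pixels), "world_from_camera" (4x4, takes a point from camera to world coordinates). Camera axes: x right, y up, looking along -z (the intrinsics and any distortion apply to the point x, -y, -z); pixel columns grow to the right and rows downward; lengths in m; the calibration is good to about 2 mm. A picture is of the moment at which its call begins. There is no depth.
- env.close_job(): hands the job in, once; it reports no verdict.
The state is a dict: "time_s": time; "q": joint angles; "qvel": joint speeds; "joint_efforts": joint torques, N m; "position": TCP position; "tool_rot": TCP orientation; "ft_force": force on the tool from outside, world axes, zero at the start; "wrist_torque": the same for the moment, N m; "grip_width": finger opening in m.
Only numpy, scipy, OpenCV 4.12 (cv2) and the standard library are available. Lean on these libraries where they do the work, as an engineer would, in place of code of your own. Each camera call takes 0.05 s, during which the arm holds its last target.

## Task

Stand the dark rosewood blank on its long edge on the clamp's narrow raised ledge, between the two jaws and centred lengthwise, and let go of it. Then turn the clamp's red wing knob clockwise until it seats fully and, from there, back it off by a quarter turn so that the blank can still be nudged; finish while still gripping the knob at that setting, without letting go of it. Leave the pale maple blank, the glue bottle, the screwdriver and the jar where they are.

Things in the scene. Friction and masses are not known exactly. Their poses are not given: they have to be found in the camera images.
- rosewood_mid (a point): centre (half-way up) of the loose dark red-brown rosewood blank, a rectangular block 80 long (its x axis) x 20 thick (y) x 64 mm tall (z), 65 to 115 g, standing on its long narrow edge on the bench, so this point is 32 mm above what it stands on
- maple_mid (a point): centre (half-way up) of the pale yellow maple blank of the same shape and size (80 x 20 x 64 mm), also standing on the bench; a bystander
- ledge (a point): middle of the top of the clamp's ledge, 45 mm above the bench: a bare aluminium rib 44 mm long (x axis, the blank's length goes this way; it overhangs 18 mm at each end), 18 mm wide (y). Fixed jaw's face at y = +10 mm, moving jaw on the -y side, screw axis at x = 0, y = -105 mm. Both jaws are 44 mm long, stand 8 mm above the ledge and have a 4 mm 45-degree lead-in at the top inner edge
- jaw_face (a point): middle of the moving steel jaw's face, level with the ledge top; in the ledge's frame at y = -9.7 mm minus 2 mm per rad of the screw joint, so that the 20 mm blank has 4.1 to 5.7 mm of play at the start
- clamp: grey edge clamp, fixed to the bench; origin on the bench under the ledge's middle, same axes. Its base plate is 100 mm (x) by 200 mm (y from -150 to +50) and 12 mm thick; the housing under the screw is 64 x 75 mm and 42 mm high
- wing: red wing of the clamp's thumbscrew, an upright bar 44 mm long (x axis), 12 mm thick (y axis, the way to pinch it) and 36 mm tall, with a white mark on the +x half of its top; this origin lies on the vertical screw axis, 12 mm below the wing's top and 24 mm above the black disc (38 mm across) at its foot, 80 mm above the bench. z points up; it turns about z with the screw and does not rise or sink
- screw (a joint): turn of the thumbscrew, rad: 0 = fully seated (hard stop, jaw tight on the blank), growing as it is unscrewed (anticlockwise from above), 3.4 at most; it starts 2.2 to 3.0 rad from seated. Friction (0.06 N m) keeps it where it is left, so it may be turned in several grasps. At 0 the wing's x axis is along the ledge's x axis
- glue: white glue bottle with a nozzle, 42 mm across, 112 mm tall, origin at its underside; a bystander
- driver: screwdriver with orange handle lying on the bench, origin under its middle; a bystander
- jar: amber glass jar with steel cap, 52 mm across, 65 mm tall, origin at its underside; a bystander
Mind the look-alikes: they are no part of the job. Leave any green look-alike of the part that bears rosewood_mid alone.

How it is judged (in metres and radians):
On the way, in this order (a step that is already met when the one before it is completed fails the run):
1. the rosewood blank stands let go on the ledge between the open jaws (x of rosewood_mid in the frame of ledge between -0.012 and 0.012 m and y of rosewood_mid in the frame of ledge between -0.009 and 0.003 m and z of rosewood_mid in the frame of ledge between 0.0295 and 0.0345 m and angle between rosewood_mid's own z axis and vertical below 0.08 rad and angle between the x axis of rosewood_mid and the x axis of ledge, either way round below 0.2 rad and contact force between the fingers and rosewood below 0.1 N and value of joint screw above 1.2 rad), for 0.2 s.
2. the thumbscrew is turned in until it seats on the blank (x of rosewood_mid in the frame of ledge between -0.012 and 0.012 m and y of rosewood_mid in the frame of ledge between -0.009 and 0.003 m and z of rosewood_mid in the frame of ledge between 0.0295 and 0.0345 m and angle between rosewood_mid's own z axis and vertical below 0.08 rad and angle between the x axis of rosewood_mid and the x axis of ledge, either way round below 0.1 rad and contact force between the fingers and rosewood below 0.1 N and value of joint screw below 0.08 rad), for 0.1 s.
At the end, for the whole second after the job is handed in: Screw, once seated on the blank, at rest a quarter turn (1.57 +-0.26 rad) out, wing still gripped (over 2 N); blank free of the fingers, upright within 5 degrees on the ledge, within 12 mm of centred lengthwise, in line within 0.1 rad, between the jaws; bystanders within 30 mm of their starts (x of rosewood_mid in the frame of ledge between -0.012 and 0.012 m and y of rosewood_mid in the frame of ledge between -0.009 and 0.003 m and z of rosewood_mid in the frame of ledge between 0.0295 and 0.0345 m and angle between rosewood_mid's own z axis and vertical below 0.08 rad and angle between the x axis of rosewood_mid and the x axis of ledge, either way round below 0.1 rad and contact force between the fingers and rosewood below 0.1 N and value of joint screw between 1.31 and 1.83 rad and velocity of joint screw between -0.05 and 0.05 rad/s and contact force between the fingers and wing above 2 N and distance of each of maple_mid, glue, driver, jar from where it was at the start of the episode below 0.03 m); the arm keeps its last pose, push and grip.
It fails at once if the maple is pushed away or knocked over (distance of maple_mid from where it was at the start of the episode above 0.03 m or angle between maple_mid's own z axis and vertical above 0.5 rad).
It fails at once if the glue is pushed away or knocked over (distance of glue from where it was at the start of the episode above 0.03 m or angle between glue's own z axis and vertical above 0.5 rad).
It fails at once if the driver is pushed away or knocked over (distance of driver from where it was at the start of the episode above 0.03 m).
It fails at once if the jar is pushed away or knocked over (distance of jar from where it was at the start of the episode above 0.03 m or angle between jar's own z axis and vertical above 0.5 rad).
It also fails if it takes over 69 s, if anything falls off the work surface, if the arm or the gripper's body presses on something with over 40 N, if the wrist force passes 120 N, or if a joint passes its speed limit or range.

## Working session

There is one attempt and no reset: what is moved stays moved. The work goes in short steps, Python scripts to look and compute and a tool call to move; the robot and the scene stay as the last step left them, time stands still between calls to the robot, and variables do not carry over. Pictures are saved under pics/ and viewed, and the job is handed in when it is done.

Besides the shell and the picture viewer there is one more tool, called by a JSON object that holds its "method" and its "body", one argument or row to a line. apply_moves: Moves the arm, as the interface text tells. Its arguments: {"type":"object","properties":{"plan":{"type":"array","items":{"type":"object","properties":{"tx":{"type":"number"},"ty":{"type":"number"},"tz":{"type":"number"},"rx":{"type":"number"},"ry":{"type":"number"},"rz":{"type":"number"},"jaw":{"type":"number"}}}},"grip_force":{"type":"number"}},"required":["plan"]}

```bash
mkdir -p pics; ls; python3 - <<'E'
from rig import env
import cv2,numpy as np
for n in("top","side"):
    d=env.get_image(n);cv2.imwrite(f"pics/{n}0.png",d["image"][:,:,::-1]);print(n,d["intrinsics"],d["world_from_camera"],d.keys())
print(env.observe(),env.grip_depth)
E
```

```text
pics
top [[380.99431037   0.         318.1523371 ]
 [  0.         380.99431037 197.68963242]
 [  0.           0.           1.        ]] [[-0.02486574  0.98716035 -0.15778508  0.47611635]
 [-0.99948465 -0.02775417 -0.0161288   0.00234898]
 [-0.0203009   0.15730271  0.98734175  0.89163888]
 [ 0.          0.          0.          1.        ]] dict_keys(['image', 'intrinsics', 'world_from_camera'])
side [[396.08359344   0.         319.45240459]
 [  0.         396.08359344 201.54354589]
 [  0.           0.           1.        ]] [[ 0.99618752  0.03508768 -0.07987034  0.53494481]
 [-0.08640772  0.52285449 -0.84803118 -0.9034478 ]
 [ 0.01200512  0.8516995   0.52389296  0.6526417 ]
 [ 0.          0.          0.          1.        ]] dict_keys(['image', 'intrinsics', 'world_from_camera'])
{'time_s': 0.1, 'q': array([-7.57635437e+01,  2.18384989e+01,  7.43783890e+01, -8.86100894e-04,
        8.38583110e+01, -1.23330391e+01]), 'qvel': array([-0.10289217,  0.00938128, -0.05615437,  0.06860249, -0.02565433,
        0.12201434]), 'joint_efforts': array([ 4.11278947e-03, -4.49222946e+01, -2.31654489e+01, -1.49058778e-04,
        3.69216723e-03,  2.79847620e-05]), 'position': array([ 0.24595914, -0.49165344,  0.23077259]), 'tool_rot': array([[ 8.94391800e-01,  4.47284243e-01, -3.37671689e-04],
       [ 4.47284292e-01, -8.94390940e-01,  1.26837820e-03],
       [ 2.65315085e-04, -1.28546231e-03, -9.99999139e-01]]), 'ft_force': array([ 0.34661068, -0.09871174,  0.22733496]), 'wrist_torque': array([ 0.01696507,  0.03193901, -0.03511171]), 'grip_width': 0.08520246508031647} -0.0187
```

View pics/top0.png

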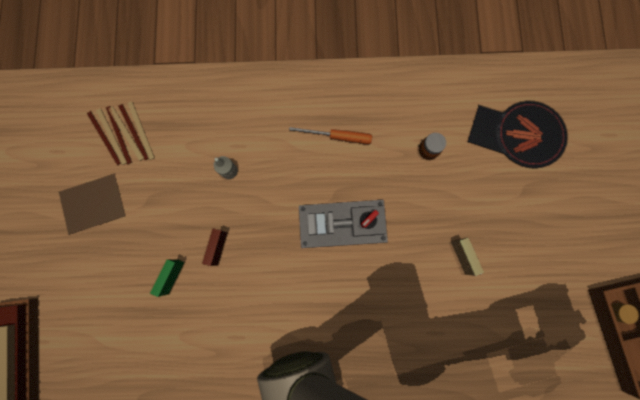

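View pics/side0.png

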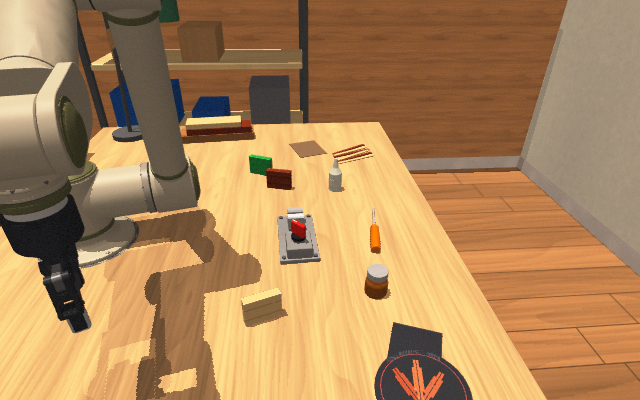

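The top view shows the clamp (about 343,223; screw on the right, world −y), the rosewood blank (215,246), the green look-alike (167,277), maple (470,257), glue (225,167), driver (330,135) and jar (432,146). I'll enlarge these.

```bash
python3 - <<'E'
import cv2
t=cv2.imread("pics/top0.png");s=cv2.imread("pics/side0.png")
def c(im,x0,y0,w,h,k,n): cv2.imwrite(f"pics/{n}.png",cv2.resize(im[y0:y0+h,x0:x0+w],None,fx=k,fy=k,interpolation=cv2.INTER_CUBIC))
c(t,290,190,110,70,7,"c1"); c(t,190,215,60,60,9,"c2"); c(s,260,195,75,75,8,"c3"); c(s,255,155,50,40,12,"c4")
E
```

```text
(no output)
```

View pics/c1.png

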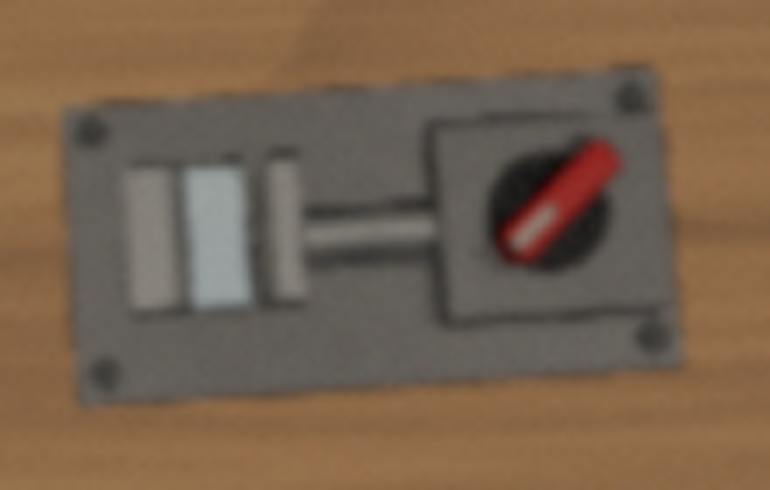

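View pics/c2.png

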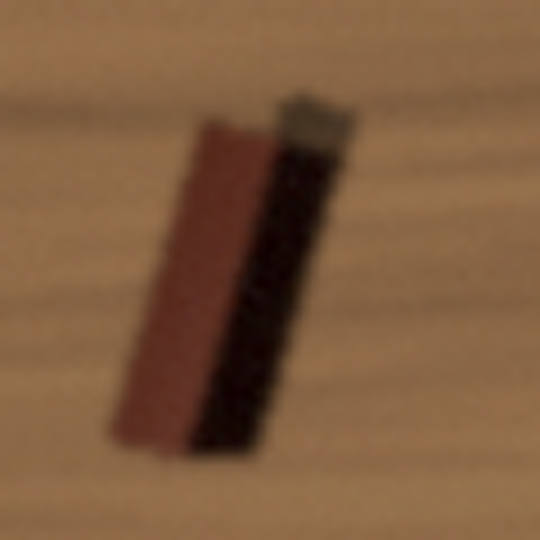

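View pics/c3.png

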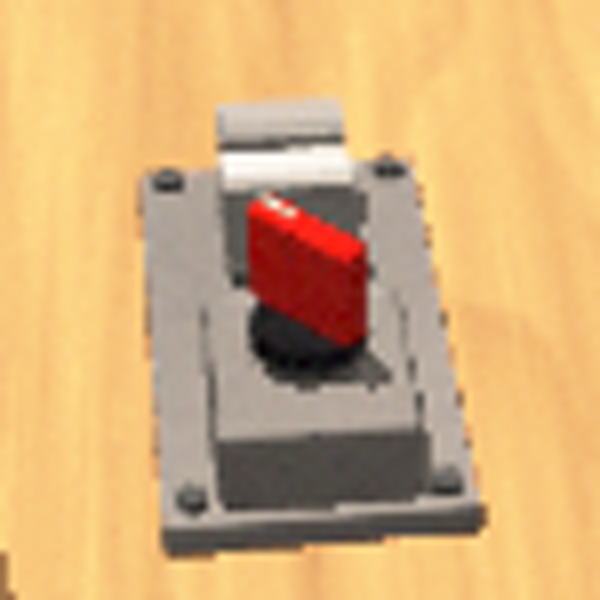

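View pics/c4.png

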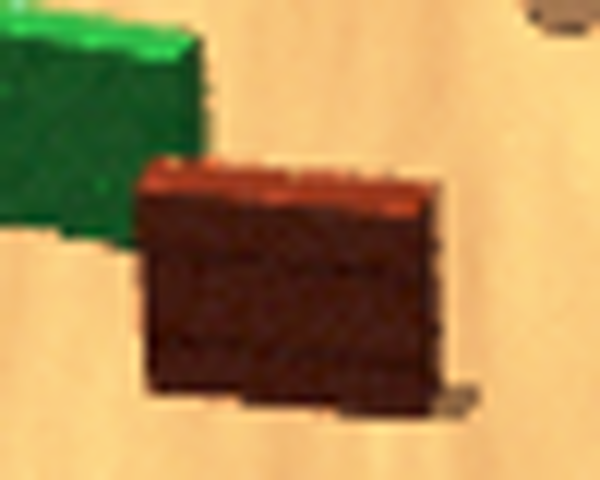

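```bash
cat > h.py <<'E'
import numpy as np
from scipy.optimize import least_squares
K={"top":(380.99431037,318.1523371,197.68963242),"side":(396.08359344,319.45240459,201.54354589)}
T={"top":np.array([[-0.02486574,0.98716035,-0.15778508,0.47611635],[-0.99948465,-0.02775417,-0.0161288,0.00234898],[-0.0203009,0.15730271,0.98734175,0.89163888]]),
"side":np.array([[0.99618752,0.03508768,-0.07987034,0.53494481],[-0.08640772,0.52285449,-0.84803118,-0.9034478],[0.01200512,0.8516995,0.52389296,0.6526417]])}
def proj(P,n):
    c=(np.atleast_2d(P)-T[n][:,3])@T[n][:,:3]; f,cx,cy=K[n]
    return np.c_[cx+f*c[:,0]/-c[:,2], cy-f*c[:,1]/-c[:,2]]
def orig(c,k,off): return (np.array(c,float)+.5)/k-.5+np.array(off)
def ray(p,n,z):
    f,cx,cy=K[n]; p=np.atleast_2d(p)
    d=np.c_[(p[:,0]-cx)/f,-(p[:,1]-cy)/f,-np.ones(len(p))]@T[n][:,:3].T
    return T[n][:,3]+d*((z-T[n][2,3])/d[:,2])[:,None]
def fit(obs,x0,fix=None):
    # obs: list of (cam,local pts Nx3,pix Nx2); x=(x,y,yaw)
    def f(v):
        c,s=np.cos(v[2]),np.sin(v[2]);R=np.array([[c,-s,0],[s,c,0],[0,0,1]])
        return np.concatenate([(proj(np.array(l)@R.T+[v[0],v[1],0],n)-q).ravel() for n,l,q in obs])
    r=least_squares(f,x0,loss="soft_l1"); return r.x,f(r.x).reshape(-1,2)
E
cat > m.py <<'E'
from h import *
np.set_printoptions(precision=4,suppress=True)
z=.012
ct=("top",[[.05,.05,z],[.05,-.15,z],[-.05,-.15,z],[-.05,.05,z]],orig([(65,107),(655,70),(682,368),(80,403)],7,(290,190)))
cs=("side",[[-.05,.05,z],[.05,.05,z],[-.05,-.15,z],[.05,-.15,z]],orig([(140,172),(425,160),(165,522),(485,505)],8,(260,195)))
for o in ([ct],[cs],[ct,cs]):
    v,r=fit(o,[.48,0,0]);print("clamp",v,r.tolist() if len(o)==2 else "")
a,b,z=.04,.01,.064
bt=("top",[[a,b,z],[a,-b,z],[-a,-b,z],[-a,b,z]],orig([(205,122),(280,138),(188,455),(108,440)],9,(190,215)))
bs=("side",[[-a,b,z],[a,b,z],[a,-b,z],[-a,-b,z],[-a,-b,0],[a,-b,0]],orig([(150,160),(437,183),(430,215),(137,193),(150,393),(432,415)],12,(255,155)))
for o in ([bt],[bs],[bt,bs]):
    v,r=fit(o,[.43,.27,-.2]);print("rose",v,r.tolist() if len(o)==2 else "")
print("wing",ray(orig([(600,150),(512,248),(555,202)],7,(290,190)),"top",.092))
E
python3 m.py
```

```text
clamp [0.5537 0.0121 0.0341] 
clamp [0.5565 0.0139 0.0307] 
clamp [0.5547 0.0125 0.0347] [[-0.9032484922171307, -0.780209269347182], [0.46195481443214703, -0.8018588974036618], [0.39540981347914794, -0.2687664868033437], [-0.8161306610209067, 0.02969268208352105], [0.10576921247201199, 0.14652336903805008], [-1.278738615006148, -0.30548809766244744], [-0.5393625510109246, 0.9825335881682236], [-0.49891715148675075, 0.332680735564054]]
rose [ 0.5077  0.2502 -0.2726] 
rose [ 0.509   0.2534 -0.2133] 
rose [ 0.5083  0.2506 -0.2625] [[-0.5303877024353483, -0.8859530983133652], [-0.1047888549031768, -0.5221327002422242], [-0.04395022588823849, 0.42811626975935724], [-0.02650158598771668, -0.12755515538714235], [0.2970259210655968, 0.024796770785115996], [0.1444429674615435, 0.31419285211654824], [-0.7379963909947946, 0.4363762959475821], [-0.38358834318142954, 0.009887189093262805], [-0.32529403674800506, 0.5391644433591409], [-0.3715579050341944, 1.0582914918475694]]
wing [[ 0.5721 -0.1043  0.092 ]
 [ 0.5433 -0.0766  0.092 ]
 [ 0.5568 -0.09    0.092 ]]
```

```bash
cat >> m.py <<'E'
print()
L=("top",[[.022,.009,.045],[.022,-.009,.045],[-.022,-.009,.045],[-.022,.009,.045]],orig([(184,167),(243,167),(251,305),(194,307)],7,(290,190)))
print("ledge",fit([L],[.55,.01,0]))
H=("top",[[.032,-.0675,.042],[-.032,-.0675,.042]],orig([(430,122),(447,322)],7,(290,190)))
# jaw tops z=.053: fixed outer/inner , moving
print("jaws", ray(orig([(155,237),(180,237),(222,237),(265,228),(305,228)],7,(290,190)),"top",.053))
print("plate ctr",v, "green",ray([[185,258],[165,257]],"top",.064), "maple",ray([[470,257]],"top",.064))
w=[[-.022,0,.092],[.022,0,.092]]
print("wing top",fit([("top",w,orig([(607,150),(510,248)],7,(290,190)))],[.55,-.09,2.3]))
print("wing side",fit([("side",w,orig([(358,252),(259,197)],8,(260,195)))],[.55,-.09,2.3]))
print("disc", ray(orig([(550,210)],7,(290,190)),"top",.056))
E
python3 m.py
```

```text
clamp [0.5537 0.0121 0.0341] 
clamp [0.5565 0.0139 0.0307] 
clamp [0.5547 0.0125 0.0347] [[-0.9032484922171307, -0.780209269347182], [0.46195481443214703, -0.8018588974036618], [0.39540981347914794, -0.2687664868033437], [-0.8161306610209067, 0.02969268208352105], [0.10576921247201199, 0.14652336903805008], [-1.278738615006148, -0.30548809766244744], [-0.5393625510109246, 0.9825335881682236], [-0.49891715148675075, 0.332680735564054]]
rose [ 0.5077  0.2502 -0.2726] 
rose [ 0.509   0.2534 -0.2133] 
rose [ 0.5083  0.2506 -0.2625] [[-0.5303877024353483, -0.8859530983133652], [-0.1047888549031768, -0.5221327002422242], [-0.04395022588823849, 0.42811626975935724], [-0.02650158598771668, -0.12755515538714235], [0.2970259210655968, 0.024796770785115996], [0.1444429674615435, 0.31419285211654824], [-0.7379963909947946, 0.4363762959475821], [-0.38358834318142954, 0.009887189093262805], [-0.32529403674800506, 0.5391644433591409], [-0.3715579050341944, 1.0582914918475694]]
wing [[ 0.5721 -0.1043  0.092 ]
 [ 0.5433 -0.0766  0.092 ]
 [ 0.5568 -0.09    0.092 ]]

ledge (array([0.5535, 0.0119, 0.0317]), array([[ 0.2721,  0.322 ],
       [-0.1191, -0.1492],
       [-0.0912, -0.1714],
       [-0.0522,  0.0134]]))
jaws [[ 0.553   0.0317  0.053 ]
 [ 0.5528  0.0238  0.053 ]
 [ 0.5525  0.0106  0.053 ]
 [ 0.555  -0.0031  0.053 ]
 [ 0.5546 -0.0156  0.053 ]]
plate ctr [ 0.5083  0.2506 -0.2625] green [[0.4845 0.3069 0.064 ]
 [0.4877 0.3505 0.064 ]] maple [[ 0.4714 -0.3043  0.064 ]]
wing top (array([ 0.5577, -0.0912,  2.3285]), array([[ 0.3561, -0.3687],
       [-0.3546,  0.3615]]))
wing side (array([ 0.5587, -0.0917,  2.3073]), array([[ 0.031 ,  0.0525],
       [-0.0318, -0.0568]]))
disc [[ 0.5579 -0.0925  0.056 ]]
```

{"method": "apply_moves", "body": {
  "plan": [
    {"tx":262,"ty":742.5,"tz":-50,"rz":2.415,"jaw":0.2},
    {"tx":262,"ty":742.5,"tz":-50,"rz":2.415,"jaw":0.2},
    {"tx":262,"ty":742.5,"tz":-50,"rz":2.415,"jaw":0.2},
    {"tx":262,"ty":742.5,"tz":-50,"rz":2.415,"jaw":0.2},
    {"tx":262,"ty":742.5,"tz":-50,"rz":2.415,"jaw":0.2},
    {"tx":262,"ty":742.5,"tz":-50,"rz":2.415,"jaw":0.2},
    {"tx":262,"ty":742.5,"tz":-50,"rz":2.415,"jaw":0.2},
    {"tx":262,"ty":742.5,"tz":-50,"rz":2.415,"jaw":0.2},
    {"tx":262,"ty":742.5,"tz":-50,"rz":2.415,"jaw":0.2},
    {"tx":262,"ty":742.5,"tz":-50,"rz":2.415,"jaw":0.2},
    {"tx":262,"ty":742.5,"tz":-50,"rz":2.415,"jaw":0.2},
    {"tx":262,"ty":742.5,"tz":-50,"rz":2.415,"jaw":0.2}
  ]
}}

```text
validation failed for argument at $.pl...
```

{"method": "apply_moves", "body": {
  "plan": [
    {"tx":20,"ty":45,"tz":0,"rx":0,"ry":0,"rz":0.14,"jaw":0.2}
  ],
  "grip_force": 40
}}

```text
time_s: 0.2
position: [0.2647, -0.4493, 0.2296]
tool_rot: [[0.825, 0.566, -0.001], [0.566, -0.825, 0.001], [-0.0, -0.002, -1.0]]
ft_force: [1.2, 0.1, -0.0]
grip_width: 0.0728
```

{"method": "apply_moves", "body": {
  "plan": [
    {"tx":243,"ty":700,"tz":-50,"rx":0,"ry":0,"rz":2.278,"jaw":0.2},
    {"tx":243,"ty":700,"tz":-50,"rx":0,"ry":0,"rz":2.278,"jaw":0.2},
    {"tx":243,"ty":700,"tz":-50,"rx":0,"ry":0,"rz":2.278,"jaw":0.2},
    {"tx":243,"ty":700,"tz":-50,"rx":0,"ry":0,"rz":2.278,"jaw":0.2}
  ]
}}

```text
time_s: 0.6
position: [0.3314, -0.2561, 0.2167]
tool_rot: [[0.354, 0.935, -0.001], [0.935, -0.354, 0.001], [0.0, -0.001, -1.0]]
ft_force: [1.2, -0.2, 0.4]
grip_width: 0.0516
```

{"method": "apply_moves", "body": {
  "plan": [
    {"tx":177,"ty":507,"tz":-40,"rx":0,"ry":0,"rz":1.67,"jaw":0.2},
    {"tx":177,"ty":507,"tz":-40,"rx":0,"ry":0,"rz":1.67,"jaw":0.2},
    {"tx":177,"ty":507,"tz":-40,"rx":0,"ry":0,"rz":1.67,"jaw":0.2},
    {"tx":177,"ty":507,"tz":-40,"rx":0,"ry":0,"rz":1.67,"jaw":0.2},
    {"tx":177,"ty":507,"tz":-40,"rx":0,"ry":0,"rz":1.67,"jaw":0.2},
    {"tx":177,"ty":507,"tz":-40,"rx":0,"ry":0,"rz":1.67,"jaw":0.2},
    {"tx":177,"ty":507,"tz":-40,"rx":0,"ry":0,"rz":1.67,"jaw":0.2},
    {"tx":177,"ty":507,"tz":-40,"rx":0,"ry":0,"rz":1.67,"jaw":0.2},
    {"tx":177,"ty":507,"tz":-40,"rx":0,"ry":0,"rz":1.67,"jaw":0.2},
    {"tx":177,"ty":507,"tz":-40,"rx":0,"ry":0,"rz":1.67,"jaw":0.2},
    {"tx":177,"ty":507,"tz":-40,"rx":0,"ry":0,"rz":1.67,"jaw":0.2},
    {"tx":177,"ty":507,"tz":-40,"rx":0,"ry":0,"rz":1.67,"jaw":0.2}
  ]
}}

```text
time_s: 1.8
position: [0.5086, 0.2546, 0.1753]
tool_rot: [[-0.968, 0.251, -0.002], [0.251, 0.968, -0.001], [0.002, -0.001, -1.0]]
ft_force: [0.2, -0.2, -0.2]
grip_width: 0.0514
```

```bash
python3 - <<'E'
from rig import env
import cv2
print(env.observe())
d=env.get_image("side")["image"][:,:,::-1];cv2.imwrite("pics/s1.png",cv2.resize(d[60:260,200:400],None,fx=3,fy=3))
E
```

```text
{'time_s': 1.8, 'q': array([ 1.46803383e+01,  2.63173044e+01,  7.65861391e+01, -1.54015307e-02,
        7.72104382e+01, -6.07850527e+01]), 'qvel': array([ -4.11171777,  -2.92484893,   4.50286357,  -1.2945929 ,
        -0.26852373, -11.65292534]), 'joint_efforts': array([  2.22050518, -46.95622444, -23.04550052,   0.21109287,
         0.06427818,  -0.1736301 ]), 'position': array([0.50861879, 0.25464259, 0.17529577]), 'tool_rot': array([[-9.68009730e-01,  2.50905792e-01, -1.85628410e-03],
       [ 2.50907513e-01,  9.68010768e-01, -7.57290810e-04],
       [ 1.60689434e-03, -1.19882050e-03, -9.99997990e-01]]), 'ft_force': array([ 0.2089695 , -0.1745226 , -0.24223968]), 'wrist_torque': array([ 0.03471004, -0.03660922,  0.00590259]), 'grip_width': 0.0513681940721169}
```

View pics/s1.png

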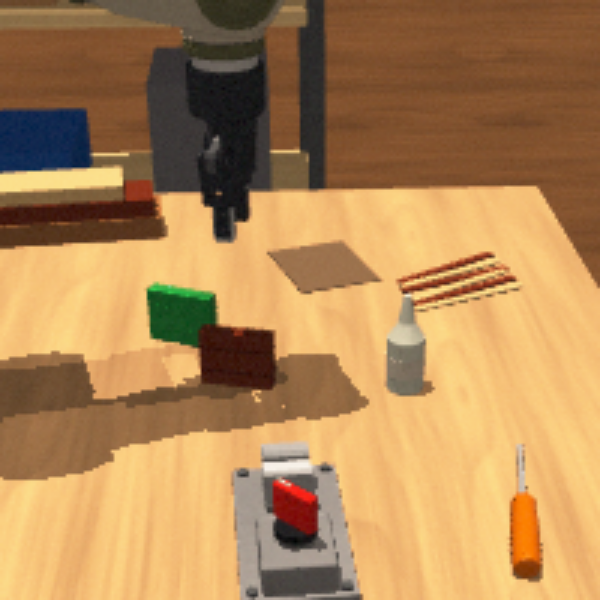

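The gripper (225,235 in the crop) is above and in line with the rosewood blank (237,357); the jaws are open. I'll go down.

{"method": "apply_moves", "body": {
  "plan": [
    {"tx":-1,"ty":-4,"tz":-40,"rx":0,"ry":0,"rz":-0.01,"jaw":0.2},
    {"tx":-1,"ty":-4,"tz":-75,"rx":0,"ry":0,"rz":-0.01,"jaw":0.2},
    {"tx":-1,"ty":-4,"tz":-100,"rx":0,"ry":0,"rz":-0.01,"jaw":0.2},
    {"tx":-1,"ty":-4,"tz":-125,"rx":0,"ry":0,"rz":-0.01,"jaw":0.2},
    {"tx":-1,"ty":-4,"tz":-150,"rx":0,"ry":0,"rz":-0.01,"jaw":0.2},
    {"tx":-1,"ty":-4,"tz":-150,"rx":0,"ry":0,"rz":-0.01,"jaw":0.2}
  ]
}}

```text
time_s: 2.45
position: [0.5054, 0.247, 0.0231]
tool_rot: [[-0.964, 0.266, -0.008], [0.266, 0.964, -0.003], [0.007, -0.005, -1.0]]
ft_force: [0.1, -0.5, 0.0]
grip_width: 0.051
```

{"method": "apply_moves", "body": {
  "plan": [
    {"tx":0,"ty":0,"tz":0,"rx":0,"ry":0,"rz":0,"jaw":-1},
    {"tx":0,"ty":0,"tz":0,"rx":0,"ry":0,"rz":0,"jaw":-1},
    {"tx":0,"ty":0,"tz":0,"rx":0,"ry":0,"rz":0,"jaw":-1},
    {"tx":0,"ty":0,"tz":0,"rx":0,"ry":0,"rz":0,"jaw":-1},
    {"tx":0,"ty":0,"tz":0,"rx":0,"ry":0,"rz":0,"jaw":-1}
  ],
  "grip_force": 40
}}

```text
time_s: 2.95
position: [0.506, 0.2468, 0.0245]
tool_rot: [[-0.964, 0.266, -0.006], [0.266, 0.964, -0.003], [0.005, -0.005, -1.0]]
ft_force: [0.2, -1.6, 7.1]
grip_width: 0.0196
```

{"method": "apply_moves", "body": {
  "plan": [
    {"tx":0,"ty":0,"tz":30,"rx":0,"ry":0,"rz":0,"jaw":-1},
    {"tx":0,"ty":0,"tz":70,"rx":0,"ry":0,"rz":0,"jaw":-1},
    {"tx":0,"ty":0,"tz":110,"rx":0,"ry":0,"rz":0,"jaw":-1},
    {"tx":0,"ty":0,"tz":110,"rx":0,"ry":0,"rz":0,"jaw":-1},
    {"tx":0,"ty":0,"tz":110,"rx":0,"ry":0,"rz":0,"jaw":-1}
  ]
}}

```text
time_s: 3.45
position: [0.506, 0.2469, 0.1352]
tool_rot: [[-0.964, 0.266, -0.004], [0.266, 0.964, -0.003], [0.004, -0.004, -1.0]]
ft_force: [0.0, -0.0, -1.9]
grip_width: 0.0195
```

```bash
python3 - <<'E'
from rig import env
import cv2
d=env.get_image("side")["image"][:,:,::-1];cv2.imwrite("pics/s2.png",cv2.resize(d[90:200,220:330],None,fx=7,fy=7,interpolation=cv2.INTER_CUBIC)[:600])
d=env.get_image("top")["image"][:,:,::-1];cv2.imwrite("pics/t2.png",cv2.resize(d[190:290,170:290],None,fx=6,fy=6,interpolation=cv2.INTER_CUBIC))
print(env.observe())
E
```

```text
{'time_s': 3.55, 'q': array([ 14.00392673,  28.28794875,  80.82283435,  -0.10471402,
        71.39768924, -60.52589238]), 'qvel': array([-0.04427714,  0.79506251,  0.18136277, -0.09429682,  0.09345525,
       -0.15295917]), 'joint_efforts': array([ 6.88832067e-02, -4.99035144e+01, -2.11841869e+01, -4.32477391e-03,
        2.19959806e-02,  5.09731144e-04]), 'position': array([0.50532102, 0.24666695, 0.13339464]), 'tool_rot': array([[-0.96389863,  0.26614345, -0.00819099],
       [ 0.26618066,  0.96391556, -0.00382802],
       [ 0.00687662, -0.0058701 , -0.99995913]]), 'ft_force': array([ 0.16113719,  0.02942568, -1.4733118 ]), 'wrist_torque': array([-0.02150312, -0.06396642,  0.03806365]), 'grip_width': 0.019560917984596485}
```

View pics/s2.png

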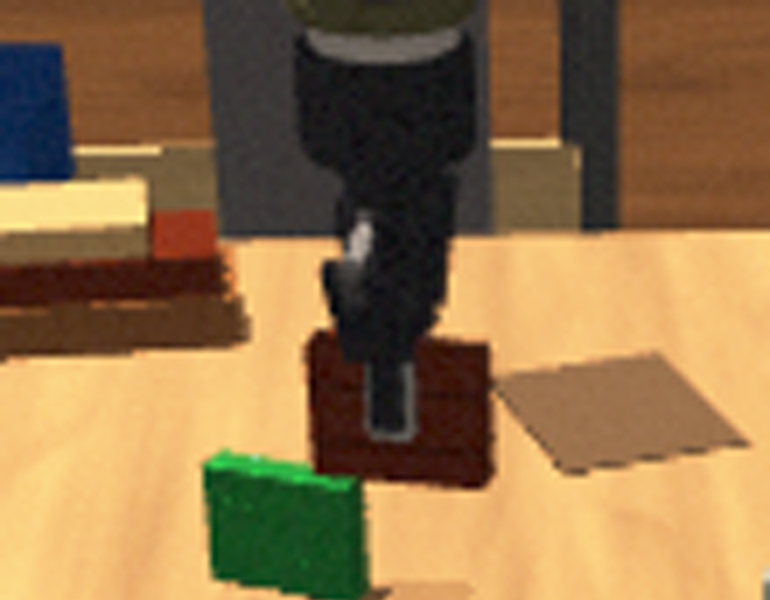

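View pics/t2.png

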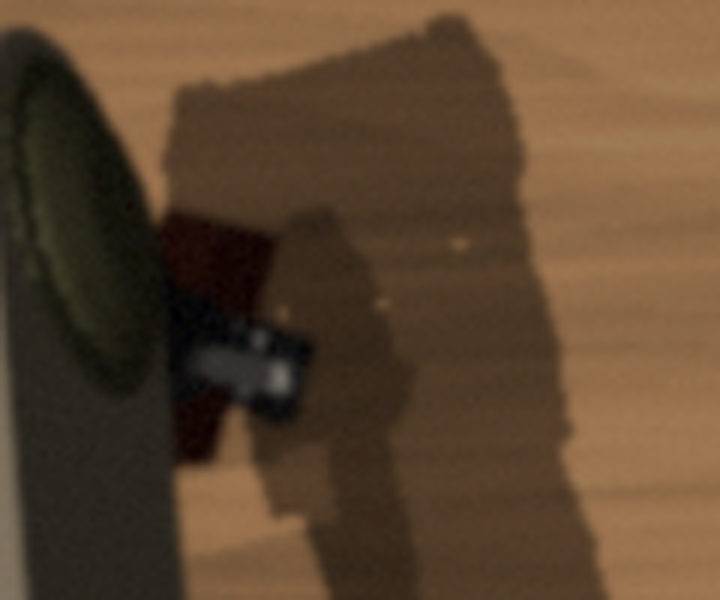

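Lifted cleanly: blank at (398,410) in the side crop, finger at (390,400), so the blank's centre is about 3 mm to +x of the finger. Now to above the ledge.

{"method": "apply_moves", "body": {
  "plan": [
    {"tx":10,"ty":-45,"tz":0,"rx":0,"ry":0,"rz":0.06,"jaw":-1},
    {"tx":19,"ty":-90,"tz":0,"rx":0,"ry":0,"rz":0.12,"jaw":-1},
    {"tx":28,"ty":-135,"tz":0,"rx":0,"ry":0,"rz":0.18,"jaw":-1},
    {"tx":36,"ty":-180,"tz":0,"rx":0,"ry":0,"rz":0.24,"jaw":-1},
    {"tx":42,"ty":-215,"tz":0,"rx":0,"ry":0,"rz":0.3,"jaw":-1},
    {"tx":46,"ty":-236,"tz":0,"rx":0,"ry":0,"rz":0.302,"jaw":-1},
    {"tx":46,"ty":-236,"tz":0,"rx":0,"ry":0,"rz":0.302,"jaw":-1},
    {"tx":46,"ty":-236,"tz":0,"rx":0,"ry":0,"rz":0.302,"jaw":-1},
    {"tx":46,"ty":-236,"tz":0,"rx":0,"ry":0,"rz":0.302,"jaw":-1}
  ]
}}

```text
time_s: 4.45
position: [0.5508, 0.0117, 0.1328]
tool_rot: [[-0.999, -0.033, -0.008], [-0.033, 0.999, -0.006], [0.008, -0.005, -1.0]]
ft_force: [-0.4, -0.2, -1.7]
grip_width: 0.0196
```

```bash
python3 - <<'E'
from rig import env
import cv2
d=env.get_image("side")["image"][:,:,::-1];cv2.imwrite("pics/s3.png",cv2.resize(d[160:270,245:355],None,fx=5.4,fy=5.4,interpolation=cv2.INTER_CUBIC)[:600])
d=env.get_image("top")["image"][:,:,::-1];cv2.imwrite("pics/t3.png",cv2.resize(d[180:270,290:400],None,fx=6,fy=6,interpolation=cv2.INTER_CUBIC))
print(env.observe())
E
```

```text
{'time_s': 4.55, 'q': array([ -10.88924929,   27.26925056,   82.74661628,   -0.43224069,
         70.33072525, -102.68867129]), 'qvel': array([-0.11058463, -0.20292944, -0.32404196, -0.06053573, -0.00129548,
       -0.14839628]), 'joint_efforts': array([-2.86990609e-01, -4.72405136e+01, -2.04058421e+01, -2.70662270e-02,
        1.65334996e-02,  6.74875700e-03]), 'position': array([0.55103369, 0.01178658, 0.13316912]), 'tool_rot': array([[-0.99939604, -0.03398036, -0.00727319],
       [-0.03393826,  0.9994069 , -0.00583484],
       [ 0.00746715, -0.00558448, -0.99995653]]), 'ft_force': array([-0.20533921,  0.52310952, -0.65434177]), 'wrist_torque': array([ 0.00409339, -0.00867069, -0.03509785]), 'grip_width': 0.019611248494713872}
```

View pics/s3.png

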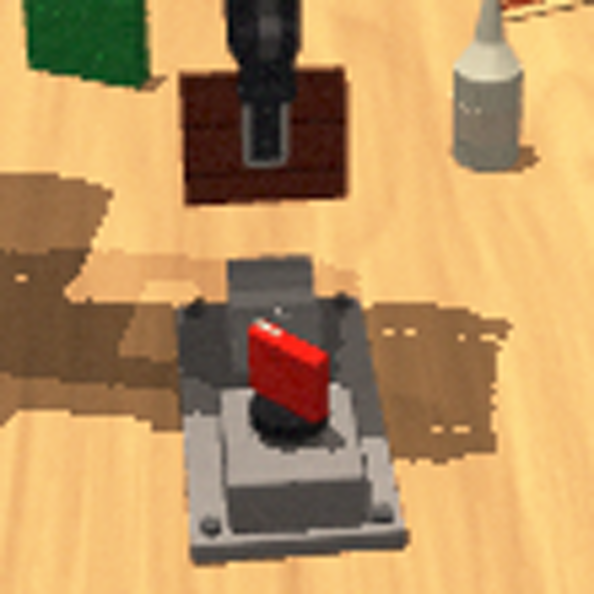

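View pics/t3.png

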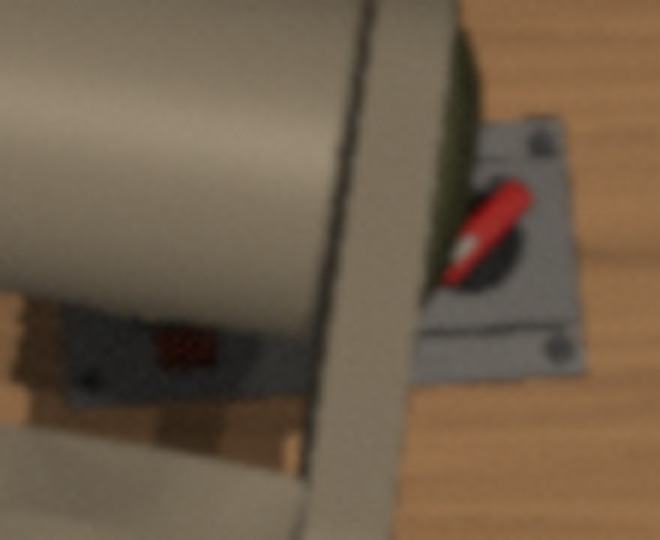

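```bash
python3 - <<'E'
from h import *
np.set_printoptions(precision=4,suppress=True)
q=orig([(180,72),(346,66),(347,197),(186,205)],5.4,(245,160))
a,b=.04,-.01
l=np.array([[-a,b,.032],[a,b,.032],[a,b,-.032],[-a,b,-.032]])
yaw=.034
def f(v):
    c,s=np.cos(yaw),np.sin(yaw);R=np.array([[c,-s,0],[s,c,0],[0,0,1]])
    p=v[2];P=np.array([[np.cos(p),0,np.sin(p)],[0,1,0],[-np.sin(p),0,np.cos(p)]])
    return (proj(l@P.T@R.T+[v[0],.0118,v[1]],"side")-q).ravel()
r=least_squares(f,[.55,.14,0]);print(r.x,r.fun.reshape(-1,2))
print("expected z centre",.1332-.0245+.032)
# ledge in side crop c3: ledge top front edge / back edge
print("ledge side", ray(orig([(222,183),(355,180),(220,150),(350,148)],8,(260,195)),"side",.045))
print("blank end top view cols", ray(orig([(158,362),(217,365)],6,(290,180)),"top",.109), ray(orig([(158,340),(217,340)],6,(290,180)),"top",.173))
E
```

```text
[0.5517 0.1478 0.0042] [[-0.1115  1.5469]
 [ 0.3078  1.3636]
 [ 0.0675 -1.5201]
 [-0.2801 -1.5674]]
expected z centre 0.14070000000000002
ledge side [[0.5324 0.0031 0.045 ]
 [0.578  0.0018 0.045 ]
 [0.532  0.0238 0.045 ]
 [0.5773 0.022  0.045 ]]
blank end top view cols [[0.5139 0.0219 0.109 ]
 [0.5124 0.0018 0.109 ]] [[0.5177 0.0201 0.173 ]
 [0.5172 0.0016 0.173 ]]
```

{"method": "apply_moves", "body": {
  "plan": [
    {"tx":2.5,"ty":-2,"tz":-20,"rx":0,"ry":0,"rz":0,"jaw":-1},
    {"tx":2.5,"ty":-2,"tz":-40,"rx":0,"ry":0,"rz":0,"jaw":-1},
    {"tx":2.5,"ty":-2,"tz":-50,"rx":0,"ry":0,"rz":0,"jaw":-1},
    {"tx":2.5,"ty":-2,"tz":-52,"rx":0,"ry":0,"rz":0,"jaw":-1},
    {"tx":2.5,"ty":-2,"tz":-52,"rx":0,"ry":0,"rz":0,"jaw":-1},
    {"tx":2.5,"ty":-2,"tz":-52,"rx":0,"ry":0,"rz":0,"jaw":-1}
  ]
}}

```text
time_s: 5.15
position: [0.5539, 0.0099, 0.082]
tool_rot: [[-0.999, -0.034, -0.006], [-0.034, 0.999, -0.006], [0.006, -0.006, -1.0]]
ft_force: [0.4, -0.6, -1.4]
grip_width: 0.0195
```

```bash
python3 - <<'E'
from rig import env
import cv2
d=env.get_image("side")["image"][:,:,::-1];cv2.imwrite("pics/s4.png",cv2.resize(d[180:250,260:340],None,fx=8,fy=8,interpolation=cv2.INTER_CUBIC)[:600])
d=env.get_image("top")["image"][:,:,::-1];cv2.imwrite("pics/t4.png",cv2.resize(d[180:270,290:400],None,fx=6,fy=6,interpolation=cv2.INTER_CUBIC))
print(env.observe())
E
```

```text
{'time_s': 5.25, 'q': array([ -11.04133626,   31.04517497,   85.9190034 ,   -0.45721141,
         63.30061688, -102.78494863]), 'qvel': array([-0.12130357,  0.17770694,  0.28846689,  0.00181075, -0.10565979,
       -0.02917489]), 'joint_efforts': array([ 4.18630766e-02, -4.87146842e+01, -1.84567076e+01, -1.87214871e-02,
        1.97439361e-02,  5.28596265e-04]), 'position': array([0.55388734, 0.00976616, 0.08190828]), 'tool_rot': array([[-0.99940297, -0.03404452, -0.00588864],
       [-0.03400849,  0.99940284, -0.00611433],
       [ 0.00609328, -0.00591042, -0.99996397]]), 'ft_force': array([-0.14120835, -0.39453737, -0.32775108]), 'wrist_torque': array([ 0.07231574, -0.00731805,  0.01918966]), 'grip_width': 0.01946748947257266}
```

View pics/s4.png

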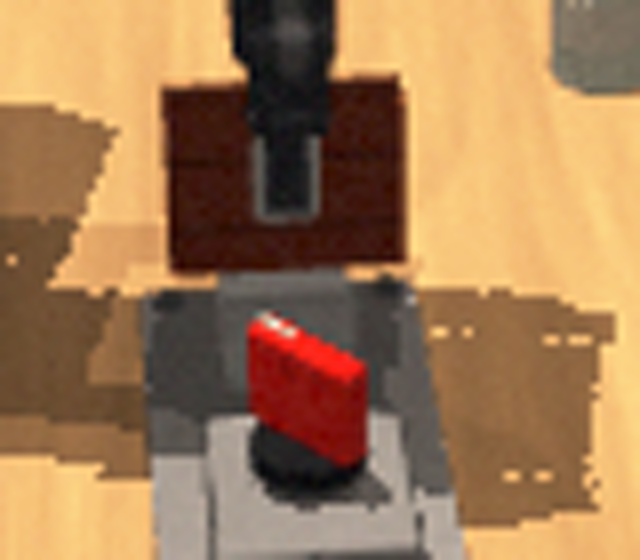

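View pics/t4.png

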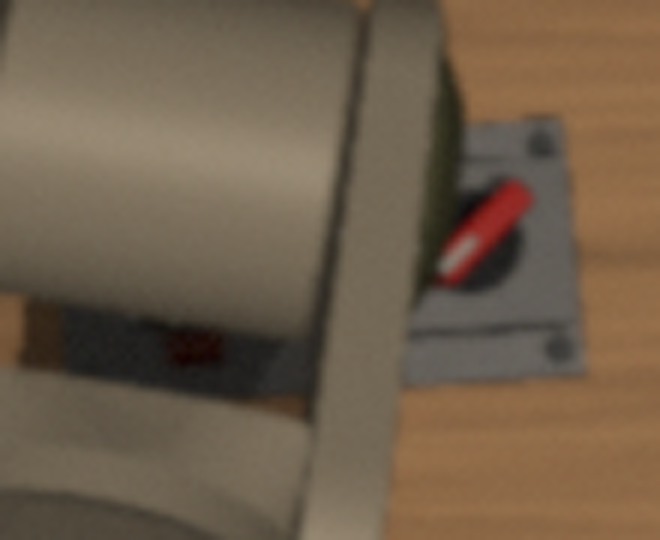

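Side view: blank bottom spans columns 172–407 (centre 288) against the moving jaw at 218–352 (centre 285), so it is centred lengthwise. The top view puts it slightly towards the fixed jaw, so I'll shift −1 mm in y and lower it under force watch.

{"method": "apply_moves", "body": {
  "plan": [
    {"tx":0,"ty":-1,"tz":-3,"rx":0,"ry":0,"rz":0,"jaw":-1},
    {"tx":0,"ty":-1,"tz":-6,"rx":0,"ry":0,"rz":0,"jaw":-1},
    {"tx":0,"ty":-1,"tz":-6,"rx":0,"ry":0,"rz":0,"jaw":-1}
  ]
}}

```text
time_s: 5.55
position: [0.5537, 0.0088, 0.0755]
tool_rot: [[-0.999, -0.034, -0.007], [-0.034, 0.999, -0.006], [0.007, -0.006, -1.0]]
ft_force: [-0.0, 0.1, -0.5]
grip_width: 0.0196
```

{"method": "apply_moves", "body": {
  "plan": [
    {"tx":0,"ty":0,"tz":-2,"rx":0,"ry":0,"rz":0,"jaw":-1},
    {"tx":0,"ty":0,"tz":-4,"rx":0,"ry":0,"rz":0,"jaw":-1},
    {"tx":0,"ty":0,"tz":-4,"rx":0,"ry":0,"rz":0,"jaw":-1}
  ]
}}

```text
time_s: 5.85
position: [0.5535, 0.0087, 0.0712]
tool_rot: [[-0.999, -0.034, -0.007], [-0.034, 0.999, -0.006], [0.007, -0.006, -1.0]]
ft_force: [-0.3, -1.0, -1.6]
grip_width: 0.0196
```

{"method": "apply_moves", "body": {
  "plan": [
    {"tx":0,"ty":0,"tz":-1,"rx":0,"ry":0,"rz":0,"jaw":-1},
    {"tx":0,"ty":0,"tz":-1.5,"rx":0,"ry":0,"rz":0,"jaw":-1},
    {"tx":0,"ty":0,"tz":-1.5,"rx":0,"ry":0,"rz":0,"jaw":-1}
  ]
}}

```text
time_s: 6.15
position: [0.5535, 0.0088, 0.0697]
tool_rot: [[-0.999, -0.034, -0.007], [-0.034, 0.999, -0.006], [0.007, -0.006, -1.0]]
ft_force: [0.8, -0.0, -0.6]
grip_width: 0.0197
```

{"method": "apply_moves", "body": {
  "plan": [
    {"tx":0,"ty":0,"tz":-1,"rx":0,"ry":0,"rz":0,"jaw":-1},
    {"tx":0,"ty":0,"tz":-1,"rx":0,"ry":0,"rz":0,"jaw":-1}
  ]
}}

```text
time_s: 6.35
position: [0.5536, 0.0088, 0.0695]
tool_rot: [[-0.999, -0.034, -0.007], [-0.034, 0.999, -0.006], [0.007, -0.006, -1.0]]
ft_force: [-2.8, 0.1, 6.8]
grip_width: 0.0198
```

Contact at exactly the expected height (TCP 0.0695 m, 6.8 N). Releasing.

{"method": "apply_moves", "body": {
  "plan": [
    {"tx":0,"ty":0,"tz":0,"rx":0,"ry":0,"rz":0,"jaw":-0.4},
    {"tx":0,"ty":0,"tz":0,"rx":0,"ry":0,"rz":0,"jaw":-0.2},
    {"tx":0,"ty":0,"tz":0,"rx":0,"ry":0,"rz":0,"jaw":0},
    {"tx":0,"ty":0,"tz":0,"rx":0,"ry":0,"rz":0,"jaw":0},
    {"tx":0,"ty":0,"tz":0,"rx":0,"ry":0,"rz":0,"jaw":0}
  ]
}}

```text
time_s: 6.85
position: [0.5536, 0.0088, 0.0694]
tool_rot: [[-0.999, -0.034, -0.007], [-0.034, 0.999, -0.006], [0.007, -0.006, -1.0]]
ft_force: [-0.0, 0.2, -0.5]
grip_width: 0.0426
```

{"method": "apply_moves", "body": {
  "plan": [
    {"tx":0,"ty":0,"tz":25,"rx":0,"ry":0,"rz":0,"jaw":0},
    {"tx":0,"ty":0,"tz":60,"rx":0,"ry":0,"rz":0,"jaw":0},
    {"tx":0,"ty":0,"tz":100,"rx":0,"ry":0,"rz":0,"jaw":0},
    {"tx":0,"ty":-40,"tz":115,"rx":0,"ry":0,"rz":-0.14,"jaw":0},
    {"tx":0,"ty":-70,"tz":115,"rx":0,"ry":0,"rz":-0.28,"jaw":0},
    {"tx":0,"ty":-100,"tz":115,"rx":0,"ry":0,"rz":-0.42,"jaw":0},
    {"tx":0,"ty":-100,"tz":115,"rx":0,"ry":0,"rz":-0.56,"jaw":0},
    {"tx":0,"ty":-100,"tz":115,"rx":0,"ry":0,"rz":-0.7,"jaw":0},
    {"tx":0,"ty":-100,"tz":115,"rx":0,"ry":0,"rz":-0.8,"jaw":0}
  ]
}}

```text
time_s: 7.75
position: [0.5535, -0.0916, 0.1843]
tool_rot: [[-0.717, 0.697, -0.009], [0.697, 0.717, 0.001], [0.007, -0.006, -1.0]]
ft_force: [0.2, 0.2, 0.1]
grip_width: 0.043
```

```bash
python3 - <<'E'
from rig import env
import cv2
d=env.get_image("side")["image"][:,:,::-1];cv2.imwrite("pics/s5.png",cv2.resize(d[160:260,250:350],None,fx=6,fy=6,interpolation=cv2.INTER_CUBIC)[:600])
d=env.get_image("top")["image"][:,:,::-1];cv2.imwrite("pics/t5.png",cv2.resize(d[180:270,290:400],None,fx=6,fy=6,interpolation=cv2.INTER_CUBIC))
print(env.observe())
E
```

```text
{'time_s': 7.85, 'q': array([-21.38736358,  25.28277094,  76.76453414,  -0.16262251,
        78.45627638, -67.40814383]), 'qvel': array([ 2.10517828e-01,  2.64408802e-03,  1.32152757e-01, -7.04318602e-02,
       -1.20382792e-02, -6.05118325e+00]), 'joint_efforts': array([-1.56013677e-01, -4.69202507e+01, -2.20268726e+01, -1.55589918e-03,
        2.84567097e-02,  1.07383177e+00]), 'position': array([ 0.55350286, -0.09135372,  0.18431249]), 'tool_rot': array([[-7.19962053e-01,  6.93952488e-01, -9.19713652e-03],
       [ 6.93977632e-01,  7.19996297e-01,  6.15431758e-04],
       [ 7.04898463e-03, -5.93951951e-03, -9.99957516e-01]]), 'ft_force': array([0.68844294, 0.46048977, 0.17040788]), 'wrist_torque': array([ 0.03525663, -0.0100058 ,  0.03963224]), 'grip_width': 0.04282047417418515}
```

View pics/s5.png

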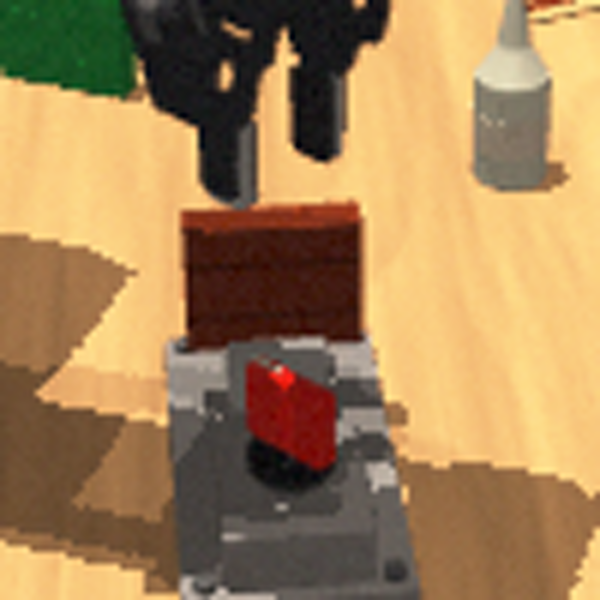

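View pics/t5.png

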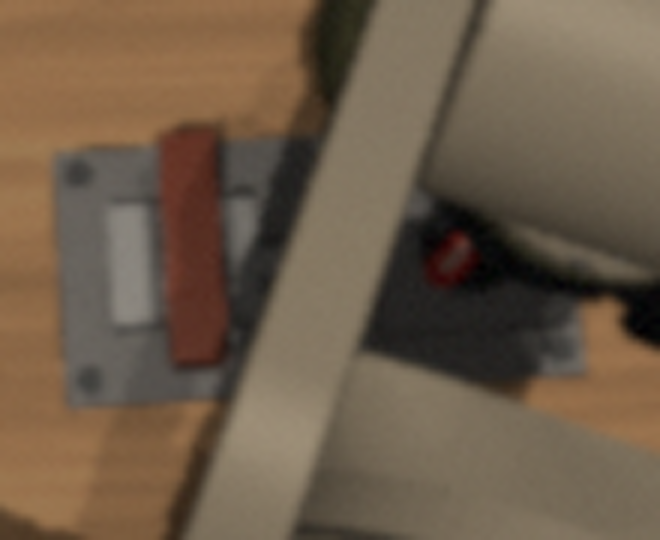

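Blank stands upright between the jaws (side: 182–362 × 205–340; top: centred at (193,245) over the ledge), fingers clear. Now the wing: centre about (0.558, −0.092), thickness direction about 43°.

{"method": "apply_moves", "body": {
  "plan": [
    {"tx":4.5,"ty":-0.5,"tz":-30,"rx":0,"ry":0,"rz":-0.055,"jaw":0},
    {"tx":4.5,"ty":-0.5,"tz":-65,"rx":0,"ry":0,"rz":-0.055,"jaw":0},
    {"tx":4.5,"ty":-0.5,"tz":-85,"rx":0,"ry":0,"rz":-0.055,"jaw":0},
    {"tx":4.5,"ty":-0.5,"tz":-105,"rx":0,"ry":0,"rz":-0.055,"jaw":0},
    {"tx":4.5,"ty":-0.5,"tz":-120,"rx":0,"ry":0,"rz":-0.055,"jaw":0},
    {"tx":4.5,"ty":-0.5,"tz":-120,"rx":0,"ry":0,"rz":-0.055,"jaw":0},
    {"tx":4.5,"ty":-0.5,"tz":-120,"rx":0,"ry":0,"rz":-0.055,"jaw":0}
  ]
}}

```text
time_s: 8.55
position: [0.5582, -0.0919, 0.0647]
tool_rot: [[-0.682, 0.731, -0.009], [0.731, 0.682, 0.001], [0.007, -0.006, -1.0]]
ft_force: [0.1, -0.8, -0.6]
grip_width: 0.0426
```

```bash
python3 - <<'E'
from rig import env
import cv2
d=env.get_image("side")["image"][:,:,::-1];cv2.imwrite("pics/s6.png",cv2.resize(d[170:270,250:350],None,fx=6,fy=6,interpolation=cv2.INTER_CUBIC)[:600])
print(env.observe())
E
```

```text
{'time_s': 8.6, 'q': array([-21.27134049,  33.31397894,  84.83080034,  -0.1474939 ,
        62.29256436, -64.18008282]), 'qvel': array([-0.05408529, -0.52817203, -0.15089012,  0.00376235, -0.13061992,
        0.45474024]), 'joint_efforts': array([-2.38459941e-02, -4.89531112e+01, -1.74599808e+01, -6.61636092e-03,
        2.76161672e-02, -2.14024022e-02]), 'position': array([ 0.55844841, -0.0919478 ,  0.06515445]), 'tool_rot': array([[-6.81691826e-01,  7.31596361e-01, -7.93852019e-03],
       [ 7.31615772e-01,  6.81716910e-01,  6.44837893e-04],
       [ 5.88358451e-03, -5.36836586e-03, -9.99968282e-01]]), 'ft_force': array([-0.21467154,  0.39054031, -0.51948506]), 'wrist_torque': array([ 0.00750495, -0.04924447,  0.00396042]), 'grip_width': 0.04248949050117427}
```

View pics/s6.png

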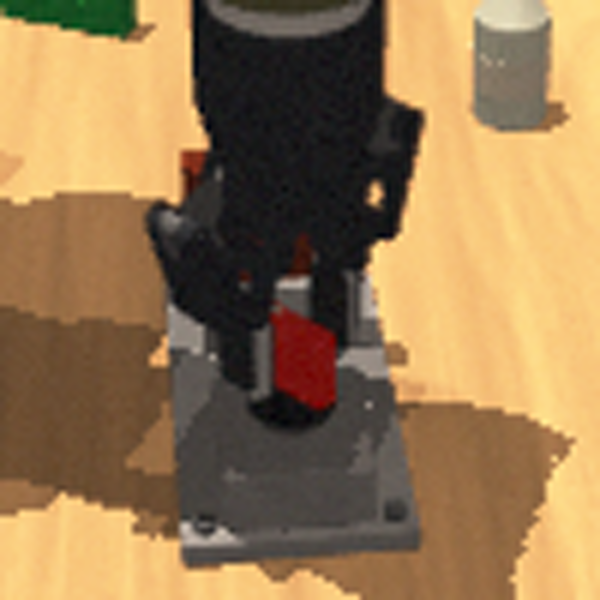

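The fingers straddle the wing. Closing.

{"method": "apply_moves", "body": {
  "plan": [
    {"tx":0,"ty":0,"tz":0,"rx":0,"ry":0,"rz":0,"jaw":-1},
    {"tx":0,"ty":0,"tz":0,"rx":0,"ry":0,"rz":0,"jaw":-1},
    {"tx":0,"ty":0,"tz":0,"rx":0,"ry":0,"rz":0,"jaw":-1},
    {"tx":0,"ty":0,"tz":0,"rx":0,"ry":0,"rz":0,"jaw":-1},
    {"tx":0,"ty":0,"tz":0,"rx":0,"ry":0,"rz":0,"jaw":-1}
  ],
  "grip_force": 40
}}

```text
time_s: 9.1
position: [0.5577, -0.0931, 0.0662]
tool_rot: [[-0.682, 0.731, -0.009], [0.731, 0.682, -0.002], [0.005, -0.008, -1.0]]
ft_force: [-7.3, -5.9, 7.8]
grip_width: 0.0112
```

{"method": "apply_moves", "body": {
  "plan": [
    {"tx":-0.5,"ty":-0.5,"tz":0,"rx":0,"ry":0,"rz":0,"jaw":-1},
    {"tx":-0.5,"ty":-0.5,"tz":0,"rx":0,"ry":0,"rz":0,"jaw":-1}
  ]
}}

```text
time_s: 9.3
position: [0.5576, -0.0931, 0.0663]
tool_rot: [[-0.682, 0.731, -0.008], [0.731, 0.682, -0.001], [0.005, -0.006, -1.0]]
ft_force: [3.5, 2.7, -3.7]
grip_width: 0.0113
```

{"method": "apply_moves", "body": {
  "plan": [
    {"tx":0,"ty":0,"tz":0,"rx":0,"ry":0,"rz":-0.1,"jaw":-1},
    {"tx":0,"ty":0,"tz":0,"rx":0,"ry":0,"rz":-0.2,"jaw":-1},
    {"tx":0,"ty":0,"tz":0,"rx":0,"ry":0,"rz":-0.3,"jaw":-1},
    {"tx":0,"ty":0,"tz":0,"rx":0,"ry":0,"rz":-0.4,"jaw":-1},
    {"tx":0,"ty":0,"tz":0,"rx":0,"ry":0,"rz":-0.5,"jaw":-1},
    {"tx":0,"ty":0,"tz":0,"rx":0,"ry":0,"rz":-0.6,"jaw":-1},
    {"tx":0,"ty":0,"tz":0,"rx":0,"ry":0,"rz":-0.7,"jaw":-1},
    {"tx":0,"ty":0,"tz":0,"rx":0,"ry":0,"rz":-0.8,"jaw":-1},
    {"tx":0,"ty":0,"tz":0,"rx":0,"ry":0,"rz":-0.8,"jaw":-1}
  ]
}}

```text
time_s: 10.2
position: [0.5577, -0.093, 0.0663]
tool_rot: [[0.05, 0.999, -0.005], [0.999, -0.05, 0.005], [0.005, -0.006, -1.0]]
ft_force: [0.8, 2.0, -2.7]
grip_width: 0.0114
```

```bash
python3 - <<'E'
from rig import env
import cv2
d=env.get_image("side")["image"][:,:,::-1];cv2.imwrite("pics/s7.png",cv2.resize(d[170:270,250:350],None,fx=6,fy=6,interpolation=cv2.INTER_CUBIC)[:600])
d=env.get_image("top")["image"][:,:,::-1];cv2.imwrite("pics/t7.png",cv2.resize(d[180:270,290:400],None,fx=6,fy=6,interpolation=cv2.INTER_CUBIC))
print(env.observe())
E
```

```text
{'time_s': 10.3, 'q': array([-21.53937238,  33.15002734,  84.93240621,   0.18522927,
        62.32218931, -18.94033859]), 'qvel': array([ 0.03167899, -0.00459089,  0.05197994,  0.00732969,  0.04237136,
       -0.07777674]), 'joint_efforts': array([ -0.83244363, -51.37265325, -18.12431037,  -0.43930393,
         0.37118764,   0.05988821]), 'position': array([ 0.55769873, -0.09301204,  0.0662799 ]), 'tool_rot': array([[ 0.04687007,  0.99888577, -0.00551565],
       [ 0.99888853, -0.04684118,  0.00525492],
       [ 0.00499071, -0.00575582, -0.99997098]]), 'ft_force': array([ 1.7638895 ,  1.21358621, -2.79315595]), 'wrist_torque': array([ 0.20110475, -0.42244642, -0.02653047]), 'grip_width': 0.011202581379194044}
```

View pics/s7.png

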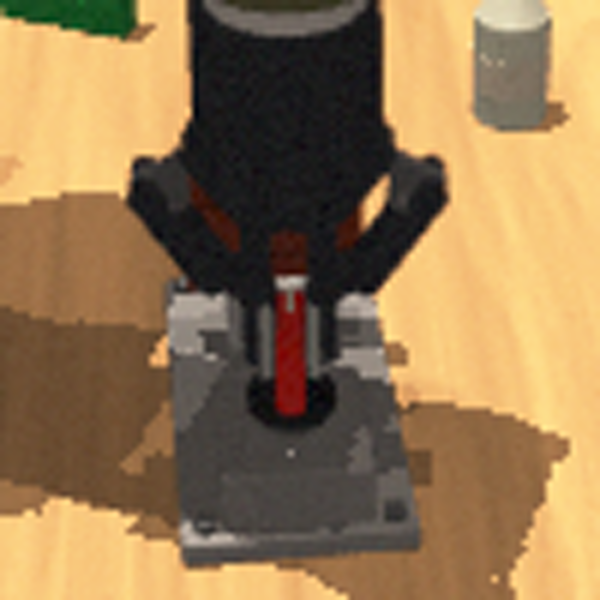

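View pics/t7.png

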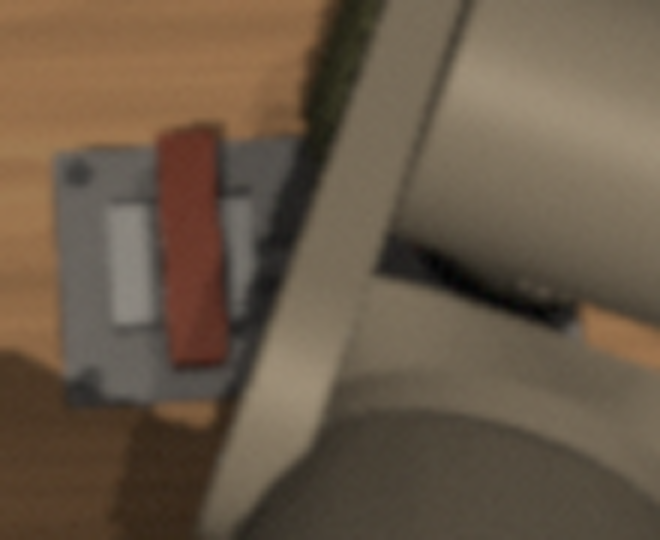

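The wing (290,350 in the side crop) turns with the gripper and the blank stays upright. Continuing clockwise.

{"method": "apply_moves", "body": {
  "plan": [
    {"tx":0,"ty":0,"tz":0,"rx":0,"ry":0,"rz":-0.12,"jaw":-1},
    {"tx":0,"ty":0,"tz":0,"rx":0,"ry":0,"rz":-0.24,"jaw":-1},
    {"tx":0,"ty":0,"tz":0,"rx":0,"ry":0,"rz":-0.36,"jaw":-1},
    {"tx":0,"ty":0,"tz":0,"rx":0,"ry":0,"rz":-0.48,"jaw":-1},
    {"tx":0,"ty":0,"tz":0,"rx":0,"ry":0,"rz":-0.6,"jaw":-1},
    {"tx":0,"ty":0,"tz":0,"rx":0,"ry":0,"rz":-0.72,"jaw":-1},
    {"tx":0,"ty":0,"tz":0,"rx":0,"ry":0,"rz":-0.84,"jaw":-1},
    {"tx":0,"ty":0,"tz":0,"rx":0,"ry":0,"rz":-0.96,"jaw":-1},
    {"tx":0,"ty":0,"tz":0,"rx":0,"ry":0,"rz":-1.08,"jaw":-1},
    {"tx":0,"ty":0,"tz":0,"rx":0,"ry":0,"rz":-1.2,"jaw":-1},
    {"tx":0,"ty":0,"tz":0,"rx":0,"ry":0,"rz":-1.3,"jaw":-1},
    {"tx":0,"ty":0,"tz":0,"rx":0,"ry":0,"rz":-1.3,"jaw":-1}
  ]
}}

```text
time_s: 11.5
position: [0.5579, -0.093, 0.0663]
tool_rot: [[0.975, 0.223, 0.004], [0.223, -0.975, 0.007], [0.005, -0.005, -1.0]]
ft_force: [2.5, 0.0, -4.0]
grip_width: 0.0113
```

```bash
cat > o.py <<'E'
from rig import env
import numpy as np
o=env.observe();R=o["tool_rot"];print(o["time_s"],o["position"],"yaw_y",np.degrees(np.arctan2(R[1,1],R[0,1])),"f",o["ft_force"],"t",o["wrist_torque"],o["grip_width"],"q6",o["q"][5],"eff6",o["joint_efforts"][5])
E
python3 o.py
```

```text
11.5 [ 0.55790033 -0.09302924  0.06626203] yaw_y -77.09569650882908 f [ 2.5479691   0.00451318 -3.95979585] t [-0.06785927 -0.44409412 -0.04640451] 0.011312689875215918 q6 55.205169632780546 eff6 0.979352630674839
```

{"method": "apply_moves", "body": {
  "plan": [
    {"tx":0,"ty":0,"tz":0,"rx":0,"ry":0,"rz":-0.08,"jaw":-1},
    {"tx":0,"ty":0,"tz":0,"rx":0,"ry":0,"rz":-0.14,"jaw":-1},
    {"tx":0,"ty":0,"tz":0,"rx":0,"ry":0,"rz":-0.17,"jaw":-1},
    {"tx":0,"ty":0,"tz":0,"rx":0,"ry":0,"rz":-0.17,"jaw":-1}
  ]
}}

```text
time_s: 11.9
position: [0.5579, -0.0931, 0.0663]
tool_rot: [[0.998, 0.059, 0.005], [0.059, -0.998, 0.006], [0.005, -0.005, -1.0]]
ft_force: [1.6, 0.8, -3.9]
grip_width: 0.0117
```

```bash
python3 o.py
```

```text
11.9 [ 0.55791311 -0.09307748  0.06625223] yaw_y -86.6328167885568 f [ 1.59688726  0.76054706 -3.92632318] t [-0.03667678 -0.27689633 -0.08429516] 0.011728274980340707 q6 64.76395542668457 eff6 0.2725951373577118
```

Nearly seated; creeping on and watching the wrist torque.

{"method": "apply_moves", "body": {
  "plan": [
    {"tx":0,"ty":0,"tz":0,"rx":0,"ry":0,"rz":-0.03,"jaw":-1},
    {"tx":0,"ty":0,"tz":0,"rx":0,"ry":0,"rz":-0.05,"jaw":-1},
    {"tx":0,"ty":0,"tz":0,"rx":0,"ry":0,"rz":-0.05,"jaw":-1}
  ]
}}

```text
time_s: 12.2
position: [0.5579, -0.0931, 0.0663]
tool_rot: [[1.0, 0.01, 0.005], [0.01, -1.0, 0.005], [0.005, -0.005, -1.0]]
ft_force: [1.2, 0.1, -2.7]
grip_width: 0.0109
```

```bash
python3 o.py
```

```text
12.2 [ 0.55794222 -0.09310759  0.06630981] yaw_y -89.40256288907867 f [ 1.21752331  0.12439435 -2.65506012] t [-0.00871894 -0.28042461  0.94691147] 0.010916573847165106 q6 67.56768717799649 eff6 1.1601344123482704
```

{"method": "apply_moves", "body": {
  "plan": [
    {"tx":0,"ty":0,"tz":0,"rx":0,"ry":0,"rz":-0.04,"jaw":-1},
    {"tx":0,"ty":0,"tz":0,"rx":0,"ry":0,"rz":-0.04,"jaw":-1},
    {"tx":0,"ty":0,"tz":0,"rx":0,"ry":0,"rz":-0.04,"jaw":-1}
  ]
}}

```text
time_s: 12.5
position: [0.5579, -0.0931, 0.0663]
tool_rot: [[1.0, -0.027, 0.005], [-0.027, -1.0, 0.004], [0.005, -0.004, -1.0]]
ft_force: [2.1, 1.3, -2.6]
grip_width: 0.0112
```

```bash
python3 o.py
```

```text
12.5 [ 0.55792514 -0.09308007  0.06633786] yaw_y -91.53045513270011 f [ 2.0650754   1.31524796 -2.60644754] t [-0.01462465 -0.24873922  1.64575522] 0.01116150453433791 q6 69.7326212990984 eff6 1.6906967014074326
```

```bash
python3 - <<'E'
from rig import env
import cv2,numpy as np
a=env.get_image("side")["image"][:,:,::-1];b=env.get_image("top")["image"][:,:,::-1]
f=lambda d:cv2.resize(d,(390,390),interpolation=cv2.INTER_CUBIC)
cv2.imwrite("pics/b8.png",np.hstack([f(a[170:270,250:350]),f(b[175:275,290:390])]))
E
python3 o.py
```

```text
12.6 [ 0.55793078 -0.09309035  0.06635076] yaw_y -91.5852430852134 f [ 1.71865496  0.77140448 -2.56090181] t [ 0.00629531 -0.26729342  1.69125743] 0.010848237391969216 q6 69.77680864378966 eff6 1.6685864701867104
```

View pics/b8.png

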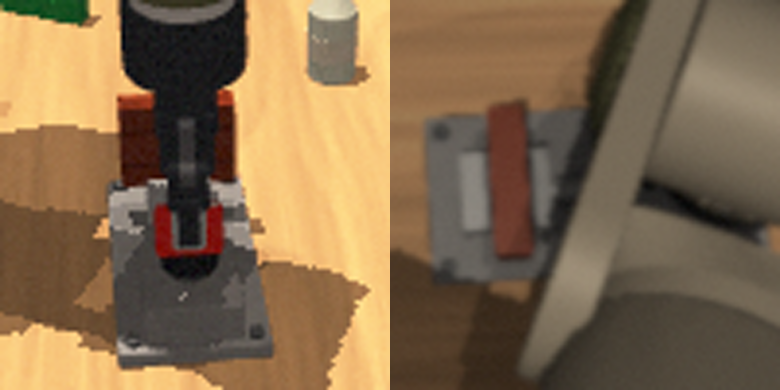

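Seated: the wing (188,230) is in line with the ledge, torque has risen to 1.7 N m, and the blank is upright between the jaws. Backing off to a tool yaw about 90° out from the stop.

{"method": "apply_moves", "body": {
  "plan": [
    {"tx":0,"ty":0,"tz":0,"rx":0,"ry":0,"rz":0.13,"jaw":-1},
    {"tx":0,"ty":0,"tz":0,"rx":0,"ry":0,"rz":0.27,"jaw":-1},
    {"tx":0,"ty":0,"tz":0,"rx":0,"ry":0,"rz":0.41,"jaw":-1},
    {"tx":0,"ty":0,"tz":0,"rx":0,"ry":0,"rz":0.55,"jaw":-1},
    {"tx":0,"ty":0,"tz":0,"rx":0,"ry":0,"rz":0.69,"jaw":-1},
    {"tx":0,"ty":0,"tz":0,"rx":0,"ry":0,"rz":0.83,"jaw":-1},
    {"tx":0,"ty":0,"tz":0,"rx":0,"ry":0,"rz":0.97,"jaw":-1},
    {"tx":0,"ty":0,"tz":0,"rx":0,"ry":0,"rz":1.11,"jaw":-1},
    {"tx":0,"ty":0,"tz":0,"rx":0,"ry":0,"rz":1.25,"jaw":-1},
    {"tx":0,"ty":0,"tz":0,"rx":0,"ry":0,"rz":1.39,"jaw":-1},
    {"tx":0,"ty":0,"tz":0,"rx":0,"ry":0,"rz":1.53,"jaw":-1},
    {"tx":0,"ty":0,"tz":0,"rx":0,"ry":0,"rz":1.63,"jaw":-1}
  ]
}}

```text
time_s: 13.8
position: [0.5577, -0.093, 0.0663]
tool_rot: [[-0.034, 0.999, -0.005], [0.999, 0.034, 0.006], [0.007, -0.005, -1.0]]
ft_force: [-0.2, 0.8, -2.3]
grip_width: 0.0113
```

```bash
python3 o.py
```

```text
13.8 [ 0.55771331 -0.09298134  0.06626152] yaw_y 1.9530098787679258 f [-0.21987453  0.826794   -2.31996735] t [ 0.08332186 -0.16566923 -0.06053112] 0.011293601978279142 q6 -23.64499938474347 eff6 0.8917712979018688
```

Yaw 1.95°, as intended. Letting it settle, then a final look.

{"method": "apply_moves", "body": {
  "plan": [
    {"tx":0,"ty":0,"tz":0,"rx":0,"ry":0,"rz":0,"jaw":-1},
    {"tx":0,"ty":0,"tz":0,"rx":0,"ry":0,"rz":0,"jaw":-1},
    {"tx":0,"ty":0,"tz":0,"rx":0,"ry":0,"rz":0,"jaw":-1},
    {"tx":0,"ty":0,"tz":0,"rx":0,"ry":0,"rz":0,"jaw":-1},
    {"tx":0,"ty":0,"tz":0,"rx":0,"ry":0,"rz":0,"jaw":-1}
  ]
}}

```text
time_s: 14.3
position: [0.5577, -0.093, 0.0663]
tool_rot: [[-0.033, 0.999, -0.005], [0.999, 0.033, 0.007], [0.007, -0.005, -1.0]]
ft_force: [0.3, 1.1, -2.1]
grip_width: 0.0113
```

```bash
python3 - <<'E'
from rig import env
import cv2,numpy as np
A=env.get_image("side")["image"][:,:,::-1];B=env.get_image("top")["image"][:,:,::-1]
f=lambda d:cv2.resize(d,(390,390),interpolation=cv2.INTER_CUBIC)
cv2.imwrite("pics/b9.png",np.hstack([f(A[170:270,250:350]),f(B[175:275,290:390])]))
cv2.imwrite("pics/a9.png",A)
E
python3 o.py
```

```text
14.4 [ 0.5577012  -0.09299728  0.06628799] yaw_y 1.9130235124395654 f [ 0.71975713  0.75619304 -2.33142358] t [ 0.08043442 -0.23640199 -0.04794984] 0.011424713122792597 q6 -23.61126717882268 eff6 -0.04901622771285474
```

View pics/b9.png

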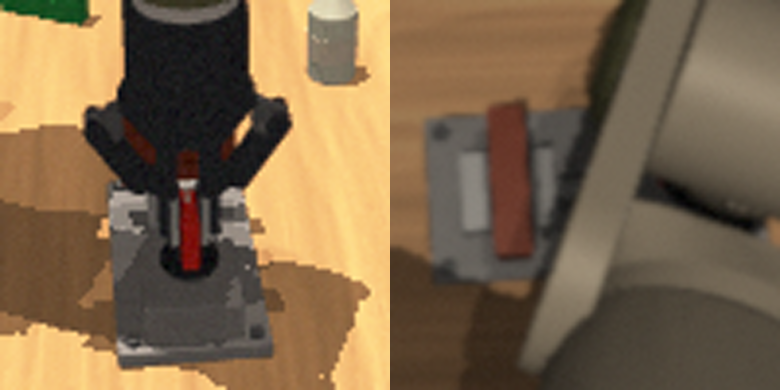

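View pics/a9.png

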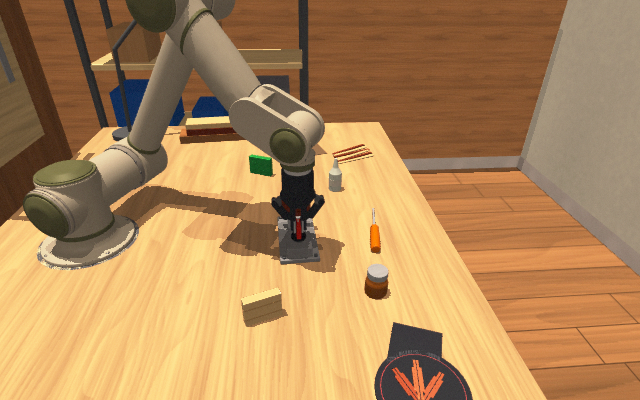

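The wing (188,225) is held at right angles to the ledge, and the blank (510,180) stands centred between the jaws. Maple, glue, driver and jar are unmoved. Handing in.

```bash
python3 - <<'E'
from rig import env
print(env.close_job())
E
python3 o.py
```

```text
the job is handed in; nothing more can be done
None
the job is handed in; nothing more can be done
```

The rosewood blank is on the ledge and let go, and the knob was seated and backed off a quarter turn. I handed the job in at about 14.4 s with the gripper still on the knob. The hand-in gave no verdict.

- **Blank:** It met the ledge at the expected height (TCP 0.0695 m). In the last pictures it stands upright between the jaws, centred lengthwise and clear of the fingers.
- **Seating:** I turned the knob clockwise about 2.3 rad. It hit the stop near a tool yaw of −88°, and I held it there until the wrist torque reached 1.7 N m.
- **Final setting:** The tool yaw settled at 1.9°, about 90° (1.57 rad) out from the stop and at rest. The stop angle is only good to 1–2°, because the grip flexed a little under load.
- **Grip:** The fingers hold the wing with a 40 N setting. I could not measure the contact force itself, but the opening stayed steady at 11.3 mm.
- **Bystanders:** In the last side view the maple, glue bottle, screwdriver and jar look to be where they started. The green look-alike was not touched.

No checks failed. The first move call was refused because rows need all seven keys, and it moved nothing.

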